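Lever open the lid of a consumables tin

TASK

Take the flat pry blade from the rubber mat and with it lever up the stiff lid of the wider of the two steel tins until it stands open by 60 degrees or more; do it with the blade, without the arm or the fingers touching that tin or its lid. Then lay the blade back down on the middle of the rubber mat and let go. Leave the narrower tin shut and the other things on the bench where they are.

Things in the scene. Friction and masses are not known exactly. Their poses are not given: they have to be found in the camera images.
- pry: Pry blade, loose, about 160 g, lying along its x axis: wooden handle from x = -125 to -5 mm, 20 mm wide (y), 26 mm high (z = 0 to 26), flat sides; thin steel blade from the handle to its tip at x = +85 mm, 30 mm wide, 3 mm thick, its mid-plane at z = 13 mm. Origin: on the underside (z = 0); balances near x = -25 mm.
- mat: Fixed black rubber mat, 250 (x) x 110 (y) x 4 mm. Origin: centre of its underside on the bench. The pry blade starts on it.
- tin_wide: Wider tin, to open. Fixed steel box 120 (x) x 150 (y) x 50 mm high, flat lid hinged along its top far (+x) edge. Origin: centre of underside; x points from the lid's free edge to the hinge. A ledge sticks out in front, x = -60 to -83 mm, top at z = 38 mm; the lid overhangs it to x = -80, underside at z = 50: a slot 12 mm high, 20 mm deep, open to the front, full width.
- lid_wide_edge (a point): Lid of the wide tin, a steel sheet 140 (x) x 150 (y) x 4 mm (z). Origin: middle of its free front edge, on the underside; its x axis points along the lid to the hinge line, 140 mm away; z out of its upper face.
- lid_wide (a joint): Hinge angle of the lid of the wide tin, rad: 0 = shut, grows as the lid swings up, stop at 1.9. It starts at 0 to 0.04. Stiff hinge: the lid stays where it is left; about 4 N at its free edge lifts it. Axis: the tin's y direction through tin-frame x = +60, z = 50 mm.
- tin_narrow: Narrower tin, leave shut. Fixed steel box 120 (x) x 90 (y) x 50 mm high, flat lid hinged along its top far (+x) edge. Origin: centre of underside; x points from the lid's free edge to the hinge. A ledge sticks out in front, x = -60 to -83 mm, top at z = 38 mm; the lid overhangs it to x = -80, underside at z = 50: a slot 12 mm high, 20 mm deep, open to the front, full width.
- lid_narrow (a joint): Hinge angle of the lid of the narrow tin, rad: 0 = shut, grows as the lid swings up, stop at 1.9. It starts at 0 to 0.04. Stiff hinge: the lid stays where it is left; about 4 N at its free edge lifts it. Axis: the tin's y direction through tin-frame x = +60, z = 50 mm.
- tape: Bystander: roll of metal tape lying flat, 100 mm across, 48 mm high. Origin: centre of underside.
- jar: Bystander: glass jar, 68 mm across, 100 mm high. Origin: centre of underside.
- shell: Bystander: short steel tube standing upright, 42 mm across, 68 mm high. Origin: centre of underside.
- square: Bystander: flat dark steel block, 90 x 90 x 18 mm. Origin: centre of underside.
- brush: Bystander: hand brush lying on the bench. Origin: underside.
- hammer: Bystander: hammer lying on the bench. Origin: underside.
- can: Bystander: white can, 64 mm across, 170 mm high. Origin: centre of underside.
Mind the look-alikes: they are no part of the job. Leave any purple look-alike of the tin_wide alone.

How it is judged:
By the outcome, as a careful person would: the job done as asked, in the order asked, and still so for the second after the job is handed in, with the robot touching nothing.
It also fails if it takes over 54 s, if anything falls off the work surface, if the arm or the gripper's body presses on something with over 40 N, if the wrist force passes 120 N, or if a joint passes its speed limit or range.

ROBOT

A 6-joint arm with a two-finger parallel gripper is mounted at the origin on the work surface. World frame = base frame: x ahead of the robot, y to its left, z up, the work surface at z = 0. Lengths are in m, angles in rad, forces in N, time in s.
With the tool pointing down it reaches from about 0.3 to 0.775 m from the base axis. Payload 14.6 kg.
Tool frame: the origin (TCP) lies at the very end of the fingers, on their centre line; the grasp point (between the pads) lies 19 mm behind it; z points along the fingers, y is the line along which they close (so a half turn about z gives the same grasp; the last joint's range is limited). The gripper opens to 94 mm and grips with 3 to 60 N. Pads are 16 mm wide; open, the fingers measure 119 mm over their backs; the gripper's body (75 mm by 177 mm) begins 78 mm behind the grasp point.
Start: joints at [1.097, 0.3, 1.521, -0, 1.321, -0.067], TCP at [0.218, 0.505, 0.205] pointing down, gripper open.
Joint ranges: [-3.03, 3.03], [-0.79, 2.21], [0.23, 2.52], [-1.04, 4.18], [0, 3.07], [-2.55, 2.55]. Speed limits (rad/s): [2.22, 2.22, 2.57, 3.14, 3.14, 3.14].

INTERFACE

Orientations are given as a unit quaternion [w, x, y, z].
In Python, from workcell import ctrl gives the robot as it stands. The module is installed in compiled form; this text tells all that it offers. Calls block until the motion is done:
- ctrl.reach(position, orientation): joint-space move of the TCP to a pose.
- ctrl.move_straight(position, rot=None, feed=0.15): straight line of the TCP; rot=None keeps the orientation; feed is the mean speed in m/s.
- ctrl.move_j(angles): joint-space move.
- ctrl.move_gripper(opening, force=None): finger opening in m; force is the grip in N (None keeps the last); returns when the fingers have stopped.
- ctrl.hold(seconds).
- ctrl.inverse_kinematics(position, orientation): joint angles nearest the present ones, or None.
- ctrl.snapshot(name): name is "scene" or "top" or "wrist"; returns the picture (400x640x3 uint8, red, green, blue); there is no depth.
- ctrl.get_calibration(name): a dict with "fx", "fy", "cx", "cy" (pixels), "rvec" (rotation vector, rad) and "tvec" (3), from world to camera coordinates, as OpenCV has them. Camera axes: x right, y down, z forward; pixel columns grow to the right and rows downward; lengths in m; the calibration is good to about 2 mm. A picture is of the moment at which its call begins: read the wrist's pose just before it. get_calibration takes no time and is no camera call; for the wrist camera it gives the pose at the moment of the call.
A pose or a line that the arm cannot do raises ctrl.IKError and nothing moves.
- ctrl.close_job(): hands the job in; it is judged then, once.
Readings, each from a call of its own:
- ctrl.get_clock(): time.
- ctrl.get_q(): joint angles.
- ctrl.get_joint_vel(): joint speeds.
- ctrl.get_tau(): joint torques, N m.
- ctrl.get_tool_pos(): TCP position.
- ctrl.get_ee_rot(): TCP orientation.
- ctrl.get_force(): force on the tool from outside, world axes, zero at the start.
- ctrl.get_torque(): the same for the moment, N m.
- ctrl.get_width(): finger opening in m.
- ctrl.get_finger_force(): force on a finger pad.
Only numpy, scipy, OpenCV 4.12 (cv2) and the standard library are available. Lean on these libraries where they do the work, as an engineer would, in place of code of your own. Each camera call takes 0.05 s, during which the arm holds its last target. There are 200 camera calls.

## Working session

There is one attempt and no reset: what is moved stays moved. The work goes in short steps, each a Python script; the robot and the scene stay as the last script left them, time stands still between calls to the robot, and variables do not carry over. Pictures are saved under pics/ and viewed, at most 10 in all, crops included, and the job is handed in when it is done.

```bash
mkdir -p pics; python3 - <<'E'
from workcell import ctrl
import cv2,numpy as np
for n in("scene","top"):
    cv2.imwrite(f"pics/{n}0.png",ctrl.snapshot(n)[:,:,::-1]); 
    c=ctrl.get_calibration(n); print(n,{k:np.round(v,4).tolist() for k,v in c.items()})
print(ctrl.get_clock(),ctrl.get_ee_rot())
E
```

```text
scene {'fx': 473.5543, 'fy': 473.5543, 'cx': 318.7054, 'cy': 208.9823, 'rvec': [1.6723, 1.9452, -0.7642], 'tvec': [0.0783, -0.3569, 1.9199]}
top {'fx': 457.5351, 'fy': 457.5351, 'cx': 315.7489, 'cy': 198.703, 'rvec': [2.1882, -2.1333, 0.161], 'tvec': [-0.0219, 0.5493, 1.3085]}
0.1 [-1.53265906e-04  2.01985169e-01  9.79388422e-01 -5.34820735e-04]
```

View pics/top0.png

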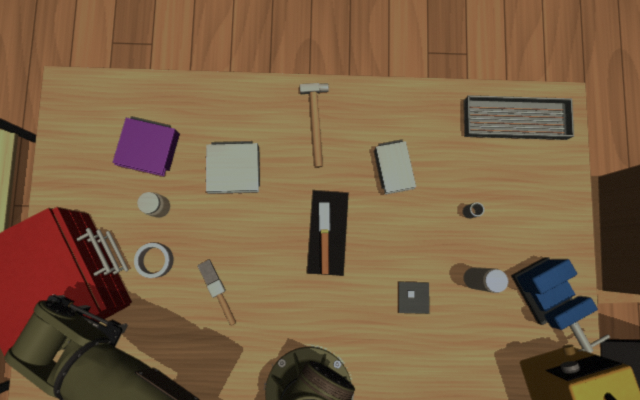

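View pics/scene0.png

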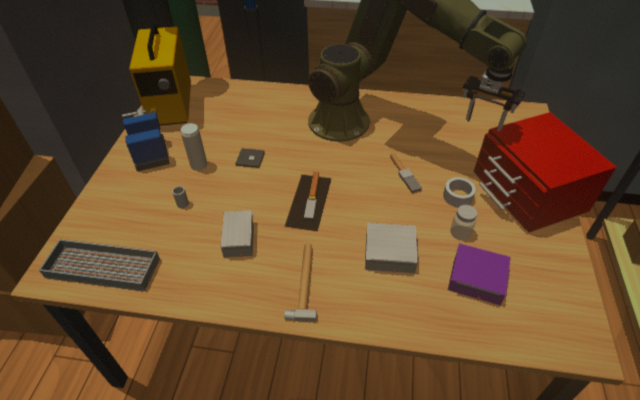

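The top view shows three tin-like things: a white box at (232,167), a white box at (395,167) and a purple box at (146,146). The purple one is the excluded look-alike. (232,167) is the broader white tin, so it should be tin_wide, and (395,167) tin_narrow. The pry lies on the mat at about (324,238) with its tip up the image. (215,290) is the brush. I'll confirm this with an enlarged crop.

```bash
python3 - <<'E'
import cv2,numpy as np
t=cv2.imread("pics/top0.png");s=cv2.imread("pics/scene0.png")
def c(i,x,y,w=80,h=60): return cv2.resize(i[y:y+h,x:x+w],(400,300),interpolation=cv2.INTER_CUBIC)
cv2.imwrite("pics/crop1.png",np.vstack([np.hstack([c(t,192,137),c(t,355,137)]),np.hstack([c(t,268,182,120,90),c(s,352,215)])]))
E
cat > h.py <<'E'
from workcell import ctrl
import cv2,numpy as np
from scipy.spatial.transform import Rotation as R
def unproj(cal,px,z):
    c=cal; Rm=cv2.Rodrigues(np.array(c["rvec"],float))[0]; t=np.array(c["tvec"],float).ravel()
    o=-Rm.T@t; out=[]
    for (u,v),zz in zip(px,np.broadcast_to(z,len(px))):
        d=Rm.T@np.array([(u-c["cx"])/c["fx"],(v-c["cy"])/c["fy"],1]); out.append(o+d*(zz-o[2])/d[2])
    return np.array(out)
def proj(cal,P):
    c=cal;K=np.array([[c["fx"],0,c["cx"]],[0,c["fy"],c["cy"]],[0,0,1.]])
    return cv2.projectPoints(np.array(P,float).reshape(-1,1,3),np.array(c["rvec"],float),np.array(c["tvec"],float),K,None)[0].reshape(-1,2)
def q(m): # matrix -> wxyz
    return R.from_matrix(m).as_quat()[[3,0,1,2]]
E
```

```text
(no output)
```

View pics/crop1.png

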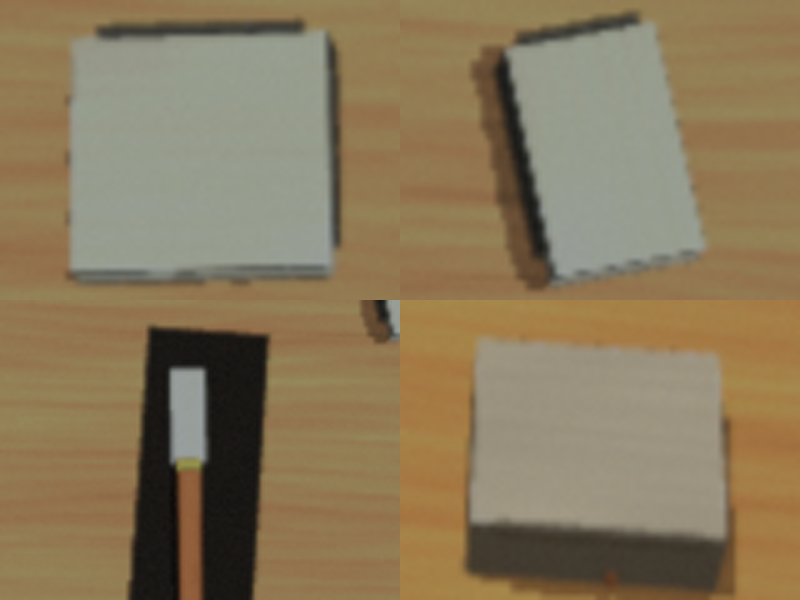

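The crop confirms it. The wide tin is near (232,167), about 52 px wide, and its front ledge line shows on the robot side at row ~191. The narrow tin at (395,167) is clearly slimmer. The pry's tip is at about (324,203), pointing away from the robot.

```bash
python3 - <<'E'
from h import *
c=ctrl.get_calibration("top")
L=unproj(c,[(206.4,145),(257.6,143.4),(206,191.4),(258,190.6)],.054)
print(L.round(3)); print(np.linalg.norm(L[0]-L[1]),np.linalg.norm(L[0]-L[2]))
C=lambda x,y:(268+x/3.3333,182+(y-300)/3.3333)
P=unproj(c,[C(170,369),C(206,369),C(172,463),C(206,462)],.018);print(P.round(3))
print(unproj(c,[(321.5,273),(328,273),(325,273)],.030).round(3))
M=unproj(c,[C(149,327),C(268,336),(307,274),(344.5,275.5)],.004);print(M.round(4),M.mean(0))
# candidate wrist view pose: IK test
D=lambda yaw:q(np.column_stack([[np.cos(yaw),np.sin(yaw),0],[np.sin(yaw),-np.cos(yaw),0],[0,0,-1]]))
for yaw in(0,np.pi,np.pi/2,-np.pi/2): print(yaw,ctrl.inverse_kinematics([.4,0,.25],D(yaw)))
w=ctrl.get_calibration("wrist");Rw=R.from_rotvec(w["rvec"]).as_matrix();qq=ctrl.get_ee_rot();T=R.from_quat([qq[1],qq[2],qq[3],qq[0]]).as_matrix()
print("cam in tool",(T.T@(-Rw.T@np.array(w["tvec"])-ctrl.get_tool_pos())).round(3),"\n",(T.T@Rw.T).round(2),w["fx"])
E
```

```text
[[0.698 0.317 0.054]
 [0.707 0.167 0.054]
 [0.56  0.31  0.054]
 [0.567 0.16  0.054]]
0.14986684951769422 0.13760894501539336
[[ 0.54  -0.018  0.018]
 [ 0.541 -0.05   0.018]
 [ 0.457 -0.022  0.018]
 [ 0.458 -0.052  0.018]]
[[ 0.334 -0.03   0.03 ]
 [ 0.335 -0.049  0.03 ]
 [ 0.334 -0.04   0.03 ]]
[[ 0.5799  0.0013  0.004 ]
 [ 0.5746 -0.1066  0.004 ]
 [ 0.3296  0.0119  0.004 ]
 [ 0.3278 -0.0988  0.004 ]] [ 0.45296867 -0.0480502   0.004     ]
0 [-9.16281602e-02 -7.96744327e-02  1.83755569e+00 -4.44089210e-16
  1.38371140e+00  1.47916817e+00]
3.141592653589793 [-9.16281602e-02 -7.96744327e-02  1.83755569e+00 -4.44089210e-16
  1.38371140e+00 -1.66242449e+00]
1.5707963267948966 [-9.16281602e-02 -7.96744327e-02  1.83755569e+00 -4.44089210e-16
  1.38371140e+00 -9.16281602e-02]
-1.5707963267948966 None
cam in tool [ 0.075 -0.    -0.179] 
 [[ 0.   -0.97 -0.26]
 [ 1.    0.    0.  ]
 [-0.   -0.26  0.97]] 333.20525356067645
```

```bash
cat >> h.py <<'E'
def D(yaw,pitch=0): # tool down, tool x along yaw; pitch>0 = tool x raised
    m=np.column_stack([[np.cos(yaw),np.sin(yaw),0],[np.sin(yaw),-np.cos(yaw),0],[0,0,-1]])
    return q(m@R.from_euler('y',pitch).as_matrix())
def draw(cal,img,sets,fn,s=1.25):
    im=img[:,:,::-1].copy()
    for pts,col in sets: cv2.polylines(im,[np.round(proj(cal,pts)).astype(np.int32)],True,col,1)
    cv2.imwrite(fn,cv2.resize(im,None,fx=s,fy=s,interpolation=cv2.INTER_CUBIC))
def tf(o,yaw,P): # local -> world
    return R.from_euler('z',yaw).apply(np.array(P,float))+np.array(o)
E
python3 - <<'E'
from h import *
o=[.455,-.0365,.004];yaw=.03
g=tf(o,yaw,[-.015,0,0])
ctrl.reach([g[0],g[1],.13],D(yaw))
ctrl.move_gripper(.06,50)
c=ctrl.get_calibration("wrist");im=ctrl.snapshot("wrist")
draw(c,im,[(tf(o,yaw,[[-.005,-.015,.0145],[.085,-.015,.0145],[.085,.015,.0145],[-.005,.015,.0145]]),(0,0,255)),
 (tf(o,yaw,[[-.125,-.01,.026],[-.005,-.01,.026],[-.005,.01,.026],[-.125,.01,.026]]),(0,255,0))],"pics/w1.png")
print(ctrl.get_clock(),ctrl.get_tool_pos(),ctrl.get_width())
E
```

```text
2.9667 [ 0.44004509 -0.03698256  0.13002583] 0.06002779322416912
```

View pics/w1.png

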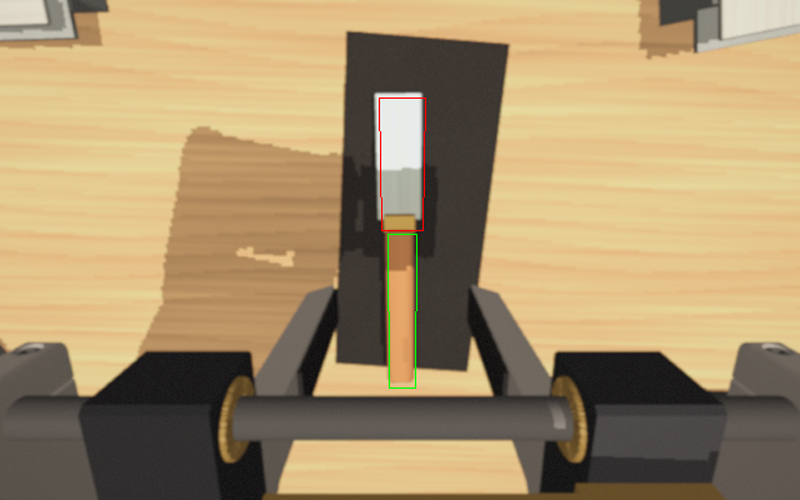

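The close look shows the pry tip at (398,93) and its handle along column ~400. That is about 3.5 mm further in x and 2 mm further left than predicted. The mat corners are clear. I'll correct for this, grasp, and move in front of the tin.

```bash
python3 - <<'E'
from h import *
c=ctrl.get_calibration("wrist")
M=unproj(c,np.array([(347,32),(508,44),(467,370),(337,362)])/1.25,.004);print("mat",M.round(4).tolist(),M.mean(0))
T=unproj(c,np.array([(375,93),(422,93),(379,219),(421,218)])/1.25,.0185);print("blade",T.round(4).tolist())
o=np.array([.4585,-.0345,.004]);yaw=.038
g=tf(o,yaw,[-.015,0,0])
ctrl.reach([g[0],g[1],.04],D(yaw))
ctrl.move_straight([g[0],g[1],.0075],feed=.08)
ctrl.move_gripper(0.0,60)
print("w",ctrl.get_width(),ctrl.get_finger_force())
ctrl.move_straight([g[0],g[1],.20],feed=.15)
# tin: edge mid (.5635,.235), yaw .05 ; origin edge+.08 ; tip initially 50mm before the edge
ty=.05;to=np.array([.6434,.239,0])
G=tf(to,ty,[-.130-.100,0,.20])
ctrl.reach(G,D(ty))
c=ctrl.get_calibration("wrist");im=ctrl.snapshot("wrist")
np.savez("w2",im=im,**{k:np.array(v) for k,v in c.items()},tp=ctrl.get_tool_pos())
tipz=G[2]+.017-.0075+.0015
draw(c,im,[(tf(to,ty,[[-.08,-.075,.05],[-.08,.075,.05],[.06,.075,.05],[.06,-.075,.05]]),(0,0,255)),
 (tf([G[0],G[1],tipz],ty,[[.010,-.015,0],[.1,-.015,0],[.1,.015,0],[.01,.015,0]]),(0,255,0))],"pics/w2.png")
print(ctrl.get_clock(),ctrl.get_tool_pos(),ctrl.get_force())
E
```

```text
mat [[0.5808, 0.0037, 0.004], [0.5768, -0.1039, 0.004], [0.3305, -0.0941, 0.004], [0.3345, 0.013, 0.004]] [ 0.45563481 -0.04531114  0.004     ]
blade [[0.5419, -0.0163, 0.0185], [0.5429, -0.0471, 0.0185], [0.4579, -0.0203, 0.0185], [0.4595, -0.05, 0.0185]]
w 0.020088162836245933 59.99299719929695
7.2333 [0.41410323 0.2265075  0.19990591] [-0.0824058  -1.04737367 -2.15403908]
```

View pics/w2.png

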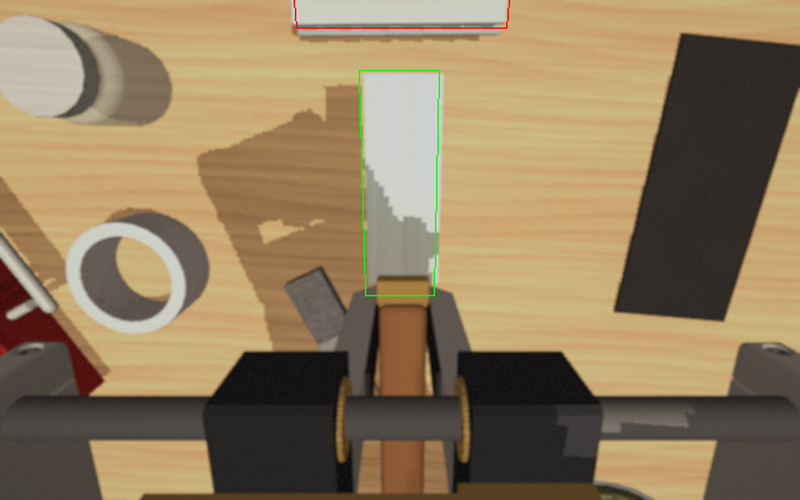

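The overlays fit. The blade tip is at (400,72), and the lid's front edge is at row ~26 between columns 292 and 508, within about 2 mm of the model. Next I descend, insert and start lifting, with force checks.

```bash
cat >> h.py <<'E'
ty=.05;to=np.array([.6434,.239,0])
def tip(x,ztop): return tf(to,ty,[x-.100,0,ztop-.0015-.0095])  # TCP for blade tip-top at tin (x,z)
E
python3 - <<'E'
from h import *
import sys
ctrl.move_straight(tip(-.130,.0455),feed=.12)
f0=ctrl.get_force();print(f0.round(2) if hasattr(f0,'round') else f0)
f0=np.array(f0)
for x in(-.085,-.072,-.065):
    ctrl.move_straight(tip(x,.0455),feed=.06); f=np.array(ctrl.get_force())-f0; print(x,f.round(2))
    if np.abs(f).max()>6: sys.exit("contact")
r=.125
for a in(3,8,14,20):
    t=np.radians(a); ctrl.move_straight(tip(.06-r*np.cos(t),.05+r*np.sin(t)),feed=.06); print(a,(np.array(ctrl.get_force())-f0).round(2))
cv2.imwrite("pics/t3.png",ctrl.snapshot("scene")[:,:,::-1])
im=cv2.resize(cv2.imread("pics/t3.png")[150:310,290:490],(600,480),interpolation=cv2.INTER_CUBIC);cv2.imwrite("pics/s3.png",im)
print(ctrl.get_clock(),ctrl.get_width())
E
```

```text
[-0.28  0.18 -1.38]
-0.085 [ 1.   -0.36 -0.69]
-0.072 [ 0.81 -0.21 -0.29]
-0.065 [ 0.19  0.36 -0.45]
3 [0.88 0.28 0.02]
8 [ 1.48 -0.12 -0.06]
14 [-0.14 -0.05 -1.37]
20 [ 1.2   0.97 -0.44]
11.7417 0.019858049023163658
```

View pics/s3.png

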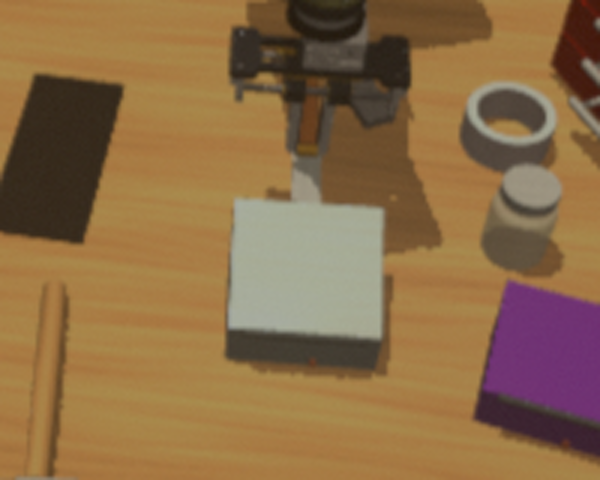

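The blade disappears under the lid at crop (307,200). The lid looks deeper than before, about 43 px against 37 px, so it is rising. I'll continue along the arc.

```bash
python3 - <<'E'
from h import *
r=.122
for a in range(28,79,8):
    t=np.radians(a); ctrl.move_straight(tip(.06-r*np.cos(t),.05+r*np.sin(t)),feed=.08)
print(np.round(ctrl.get_force(),2))
c=ctrl.get_calibration("scene");im=ctrl.snapshot("scene")
sets=[]
for a,col in((60,(0,0,255)),(76,(0,255,0))):
    t=np.radians(a);e=lambda y:[.06-.14*np.cos(t),y,.05+.14*np.sin(t)]
    sets.append((tf(to,ty,[[.06,-.075,.05],e(-.075),e(.075),[.06,.075,.05]]),col))
draw(c,im,sets,"pics/s4f.png",4)
i=cv2.imread("pics/s4f.png")[560:1160,1200:2000];cv2.imwrite("pics/s4.png",i)
print(ctrl.get_clock(),ctrl.get_width(),ctrl.get_tool_pos())
E
```

```text
[ 1.12  0.54 -2.21]
14.3583 0.019679611007259182 [0.57372601 0.23549654 0.15715485]
```

View pics/s4.png

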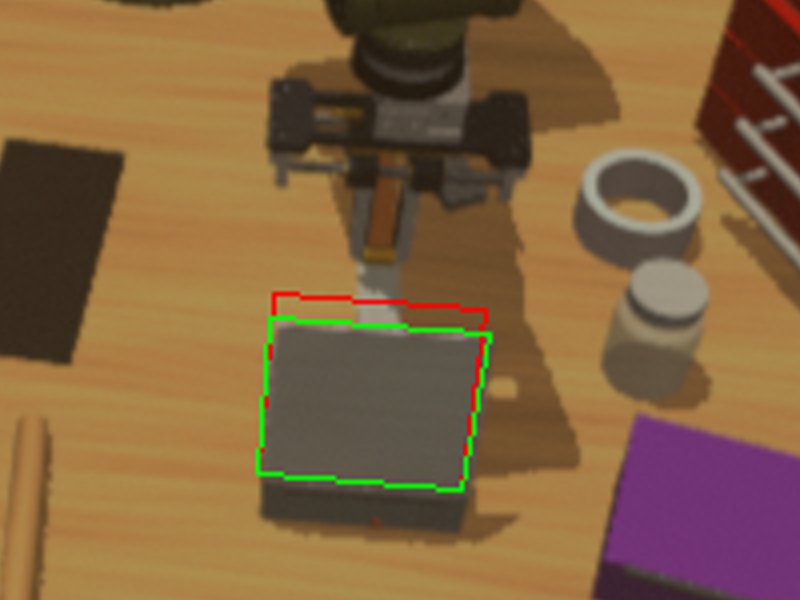

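The lid matches the 76° overlay (top edge at about row 325), well past 60°. I'll retreat, hover over the mat and check the blade in the grip.

```bash
cat >> h.py <<'E'
mc=np.array([.4555,-.046,0]);my=-.038
def lay(z): return tf(mc,my,[.005,0,z])
E
python3 - <<'E'
from h import *
p=np.array(ctrl.get_tool_pos())
b=tf([p[0],p[1],p[2]-.002],ty,[-.12,0,0])
ctrl.move_straight(b,feed=.12)
ctrl.move_straight([b[0],b[1],.24],feed=.15)
ctrl.reach(lay(.06),D(my))
c=ctrl.get_calibration("wrist");im=ctrl.snapshot("wrist");G=lay(.06)
draw(c,im,[(tf(mc,my,[[-.125,-.055,.004],[.125,-.055,.004],[.125,.055,.004],[-.125,.055,.004]]),(0,0,255)),
 (tf([G[0],G[1],G[2]+.011],my,[[.010,-.015,0],[.1,-.015,0],[.1,.015,0],[.01,.015,0]]),(0,255,0))],"pics/w5.png")
print(ctrl.get_clock(),ctrl.get_tool_pos())
E
```

```text
17.525 [ 0.46111574 -0.04546863  0.06057362]
```

View pics/w5.png

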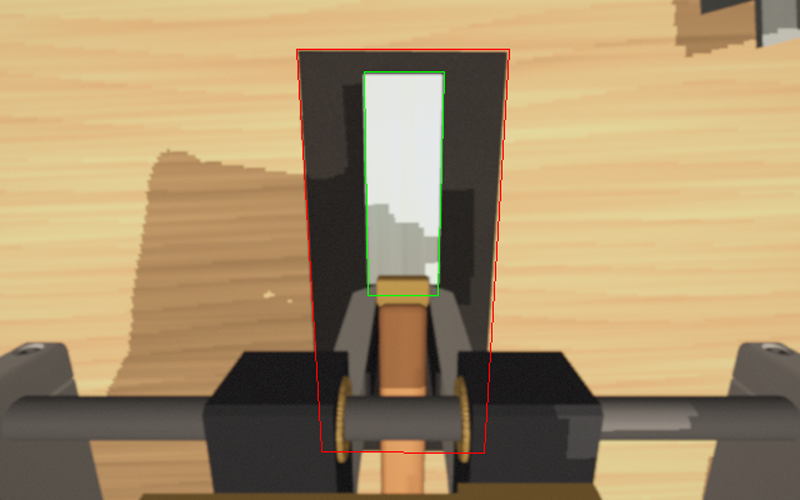

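The blade has not slipped: its tip is at (404,73), on the overlay. The mat outline also fits (297–509, row 50). I'll lay it down and release.

```bash
python3 - <<'E'
from h import *
ctrl.move_straight(lay(.015),feed=.08)
ctrl.move_straight(lay(.0078),feed=.03); ctrl.hold(.3); print(np.round(ctrl.get_force(),2))
ctrl.move_gripper(.045,20)
ctrl.move_straight(lay(.20),feed=.12)
ctrl.reach([.30,-.05,.30],D(my))
ctrl.hold(.3)
t=ctrl.snapshot("top")[:,:,::-1];s=ctrl.snapshot("scene")[:,:,::-1]
f=lambda i,x,y:cv2.resize(i[y:y+150,x:x+200],(400,300),interpolation=cv2.INTER_CUBIC)
cv2.imwrite("pics/fin.png",np.vstack([np.hstack([f(t,100,120),f(t,270,120)]),np.hstack([f(s,210,150),f(s,340,150)])]))
print(ctrl.get_clock())
E
```

```text
[-0.5  -0.42 -2.65]
22.45
```

View pics/fin.png

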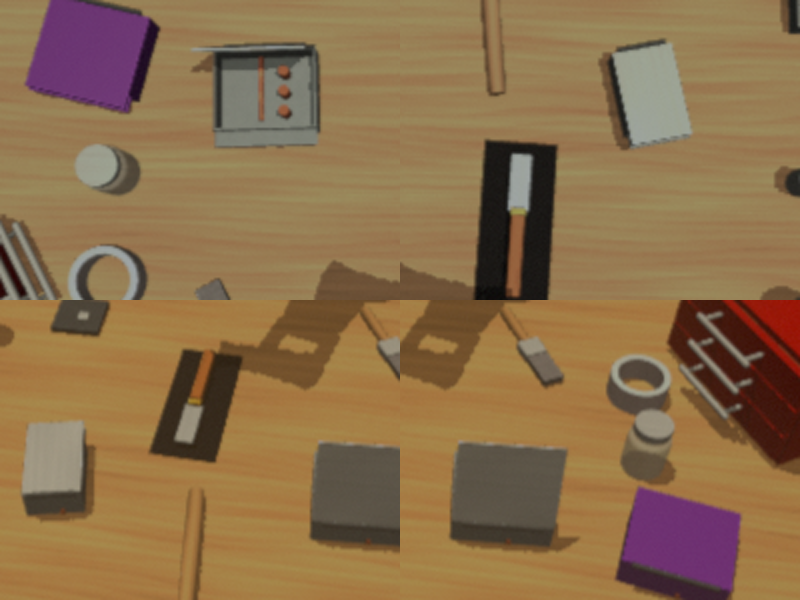

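The wide lid stands open (top crop, around (265,47)) and the blade lies in the middle of the mat (518,220). The narrow tin is shut and the bystanders in view are where they were.

```bash
python3 -c "
from workcell import ctrl
print(ctrl.close_job())"
```

```text
the job is handed in; nothing more can be done
None
```

The wide tin's lid was levered open with the blade to about 76°, the blade is back on the middle of the mat and released, the narrow tin is still shut, and the job was handed in with the clock at about 22.5 s.

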